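# Lock the engraving slide with its locating pin

### The job

Lock the engraving slide: take the long locating pin from its wooden stand and lower it through both guide holes of the carriage (the brass plate, then the aluminium table below it) until its tip rests on the steel plate underneath. Then gently push the carriage along its ways, to one side or the other, sliding the pin tip over the plate until the pin drops fully home in the hidden blind hole. Let go of everything, leave the pin standing there, and do not disturb the jar, the hammer or the graver.

Things in the scene. Friction and masses are not known exactly. Their poses are not given: they have to be found in the camera images.
- pin: Loose steel locating pin, 190 mm long, about 0.2 kg, upright in the stand. Origin: centre of its lower tip; z axis along the pin, up. Shaft 14 mm in diameter up to 130 mm above the tip (chamfered over the first 3 mm), brass ferrule 20 mm in diameter to 137, dark wooden handle 25 mm in diameter from 138 to 178 mm (grip here), domed top at 190.
- stand: Fixed wooden block, 75 x 75 x 65 mm high, origin at the centre of its underside. The pin stands in its central hole, 50 mm deep (tip 15 mm above the bench), 15.5 mm wide. It may be on either side of the slide, swapped with the jar.
- base: Fixed base of the engraving slide, green, 150 (x) x 380 (y) x 33 mm high, origin at the centre of its underside, y axis along the ways on which the carriage slides.
- plate (a point): Middle of the top face of the smooth steel plate in the base, under the carriage, 30 mm above the base's origin. The plate has one unmarked blind hole, 18 mm wide, 16 mm deep, on the base's y axis 30 to 55 mm from this point, towards +y or -y: which side and how far is unknown and changes every time. The carriage always covers it.
- carriage (a joint): Position of the carriage along the base's y axis, m: 0 in the middle, end stops at -0.062 and +0.062, start within 0.008 of the middle. Carriage 0.9 kg, friction about 2.5 N; it cannot lift or turn. Moved slowly (about 20 mm/s) the pin can drop into the blind hole; then the carriage is locked and resists the push.
- guide (a point): Centre of the upper guide hole, on the top face of the brass plate (72 x 72 x 12 mm, on four posts, open below) in the middle of the carriage, 108 mm above the base's origin; z up, y along the ways. Hole 16.5 mm wide with a 4 mm countersink. With the pin fully home its handle's ferrule is 36 mm above this point.
- table_hole (a point): Centre of the lower guide hole, exactly below the upper one and of the same size, in the top face of the aluminium table (110 x 280 x 12 mm) of the carriage, 46 mm above the base's origin. A copper blank is clamped on the +y half of the table.
- push_left (a point): Middle of the outer face of the red push plate at the +y end of the carriage, 75 mm above the base's origin. The plate is upright, 80 mm (x) wide, 12 mm thick, its top edge 100 mm above the base's origin. Push its outer face to move the carriage to -y.
- push_right (a point): The same on the red push plate at the -y end; push its outer face to move the carriage to +y.
- jar: Bystander: white jar with a blue cap, 68 mm across, 88 mm high, origin under its centre.
- hammer: Bystander: hammer 260 mm long lying beyond the slide, origin under its middle, handle towards its -x.
- graver: Bystander: graver 130 mm long with a wooden handle, lying between robot and slide, origin under its middle.
There are look-alikes about, which are no part of the job. Leave any turquoise look-alike of the pin alone.

How it is judged (in metres and radians):
On the way:
1. the pin goes down through both guide holes and its tip rests on the plate, not in the hole (horizontal distance between pin and guide below 0.006 m and angle between pin's own z axis and vertical below 0.1 rad and z of pin in the frame of base between 0.025 and 0.036 m), for 0.2 s.
At the end, for the whole second after the job is handed in: The pin stands upright (within 0.1 rad) through both guide holes (tip within 6 mm of the guide's axis) with its tip at least 11 mm below the plate's face, in the blind hole (less than 19 mm above the base's origin; 14 when on the floor of the hole), at rest and let go; the carriage is at rest (horizontal distance between pin and guide below 0.006 m and angle between pin's own z axis and vertical below 0.1 rad and z of pin in the frame of base below 0.019 m and linear speed of pin below 0.02 m/s and velocity of joint carriage between -0.01 and 0.01 m/s); the robot touches nothing.
It fails at once if the jar is moved by more than 30 mm (distance of jar from where it was at the start of the episode above 0.03 m).
It fails at once if the hammer is moved by more than 30 mm (distance of hammer from where it was at the start of the episode above 0.03 m).
It fails at once if the graver is moved by more than 30 mm (distance of graver from where it was at the start of the episode above 0.03 m).
It fails at once if the slide is shoved hard: more than 60 N between fingers and slide (contact force between the fingers and base above 60 N).
It also fails if it takes over 69 s, if anything falls off the work surface, if the arm or the gripper's body presses on something with over 40 N, if the wrist force passes 120 N, or if a joint passes its speed limit or range.

### The arm

A 6-joint arm with a two-finger parallel gripper is mounted at the origin on the work surface. World frame = base frame: x ahead of the robot, y to its left, z up, the work surface at z = 0. Lengths are in mm, angles in rad, forces in N, time in s.
With the tool pointing down it reaches from about 350 to 775 mm from the base axis. Payload 7.3 kg.
Tool frame: the origin (TCP) lies at the very end of the fingers, on their centre line; the grasp point (between the pads) lies 19 mm behind it; z points along the fingers, y is the line along which they close (so a half turn about z gives the same grasp; the last joint's range is limited). The gripper opens to 92 mm and grips with 3 to 60 N. Pads are 19 mm wide; open, the fingers measure 130 mm over their backs; the gripper's body (75 mm by 190 mm) begins 47 mm behind the grasp point.
Start: joints at [-1.37, 0.342, 1.524, -0, 1.275, -0.146], TCP at [178.465, -493.756, 226.741] pointing down, gripper open.
Joint ranges: [-2.53, 2.53], [-0.77, 2.02], [0.04, 2.7], [-1, 4.14], [0.28, 2.66], [-3.11, 3.11]. Speed limits (rad/s): [2.57, 2.57, 3.14, 3.14, 3.14, 3.14].

### API

Orientations are given as a rotation vector (axis times angle).
In Python, from cell import telemetry, vision, ticket gives the robot as it stands.
- The arm moves only by the tool send_rows, never from a script. Its argument "increments" is text: rows parted by semicolons, each of 4 numbers parted by spaces: the shift along the tool's x, y, z in cm, then the turn about the tool's z in rad. A call has 1 to 8 rows; each row is the pose to reach, as a shift and turn from the pose commanded when the call began, along the tool's axes at that moment; what a row does not reach only later rows make up. A row lasts 1/10 s, in which the tool goes at most 50 mm and 8.59 degrees, less where a joint would pass 70% of its speed; a pose out of reach is approached as far as the arm can. A call with a gripper value outside its range is refused whole. "hand" is the opening, from 0 (shut) to 1 (fully open), set as the call begins (left out, the last holds). The fingers move at their own pace and stop on an object; "squeeze" is the grip in N (left out, the last holds). Time passes only in rows, so rows that repeat a pose let the fingers close. It gives the time, the measured TCP pose, the force, the opening and the grip force at its end, in the units of the state.
- telemetry.read_state(): the state, without advancing time (a new reading comes with each control period).
- vision.snapshot(name): name is "side" or "top"; returns the picture (480x640x3 uint8, red, green, blue); there is no depth.
- vision.get_calibration(name): a dict with "camera_matrix" (3x3 intrinsics, pixels), "dist" ([k1, k2, p1, p2, k3] as OpenCV has them; the pictures are not rectified), "R" (3x3) and "t" (3): a world point X has camera coordinates R X + t. Camera axes: x right, y down, z forward; pixel columns grow to the right and rows downward; lengths in mm; the calibration is good to about 2 mm. A picture is of the moment at which its call begins. get_calibration takes no time and is no camera call.
- ticket.finish_job(): hands the job in; it is judged then, once.
The state is a dict: "time_s": time; "joint_pos": joint angles; "dq": joint speeds; "tau": joint torques, N m; "tcp_pos": TCP position; "orientation": TCP orientation; "force": force on the tool from outside, world axes, zero at the start; "moment": the same for the moment, N m; "width": finger opening in mm; "finger_force": force on a finger pad.
Only numpy, scipy, OpenCV 4.12 (cv2) and the standard library are available. Lean on these libraries where they do the work, as an engineer would, in place of code of your own. Each camera call takes 0.05 s, during which the arm holds its last target. There are 200 camera calls.

## Working session

There is one attempt and no reset: what is moved stays moved. The work goes in short steps, Python scripts to look and compute and a tool call to move; the robot and the scene stay as the last step left them, time stands still between calls to the robot, and variables do not carry over. Pictures are saved under pics/ and viewed, at most 10 in all, crops included, and the job is handed in when it is done.

Besides the shell and the picture viewer there is one more tool, called after "Emit:" as a command line: name --argument value ..., lists and objects as JSON in quotes. send_rows: Moves the arm, as the interface text tells. Its arguments: {"type":"object","properties":{"increments":{"type":"string"},"hand":{"type":"number"},"squeeze":{"type":"number"}},"required":["increments"]}

```bash
mkdir -p pics; cat > h.py <<'E'
import numpy as np, cv2
from cell import telemetry, vision, ticket
def snap(n,f):
    im=vision.snapshot(n); cv2.imwrite('pics/'+f,im[:,:,::-1]); return im
def cal(n):
    c=vision.get_calibration(n); return [np.array(c[k],float) for k in('camera_matrix','dist','R','t')]
def ray(n,uv):
    K,d,R,t=cal(n); p=cv2.undistortPoints(np.array([[uv]],float),K,d)[0,0]
    t=t.ravel(); return -R.T@t, R.T@np.array([p[0],p[1],1])
def at(n,uv,z):
    o,v=ray(n,uv); return o+v*(z-o[2])/v[2]
def proj(n,X):
    K,d,R,t=cal(n); return cv2.projectPoints(np.array(X,float).reshape(-1,1,3),cv2.Rodrigues(R)[0],t.ravel(),K,d)[0][:,0]
E
python3 - <<'E'
from h import *
a=snap('top','top0.png');b=snap('side','side0.png')
for n in('top','side'): print(n,ray(n,(320,240)))
print(telemetry.read_state())
E
```

```text
top (array([ 539.45115514,   46.60767453, 1153.39022836]), array([ 0.07414443, -0.01351451, -0.99727508]))
side (array([182.80650272, 727.21468161, 549.03842071]), array([ 0.45271145, -0.75056556, -0.48148223]))
{'time_s': 0.1, 'joint_pos': array([-1.37001257e+00,  3.42652946e-01,  1.52489069e+00,  5.98077386e-06,
        1.27540095e+00, -1.46019213e-01]), 'dq': array([ 0.00106822, -0.002082  , -0.00390557,  0.00023644, -0.00181001,
        0.00023587]), 'tau': array([ 2.17385030e-03, -4.32003701e+01, -2.44694906e+01,  7.19736493e-02,
        5.26879902e-02, -5.15536908e-05]), 'tcp_pos': array([ 178.38656566, -493.39320184,  226.12526166]), 'orientation': array([-3.09314922e+00, -5.41795080e-01,  4.91383935e-05]), 'force': array([ 0.00045957,  0.08190488, -0.30784574]), 'moment': array([-0.00521014, -0.01873311,  0.01726156]), 'finger_force': 0.0, 'width': 91.8595425902592}
```

View pics/top0.png

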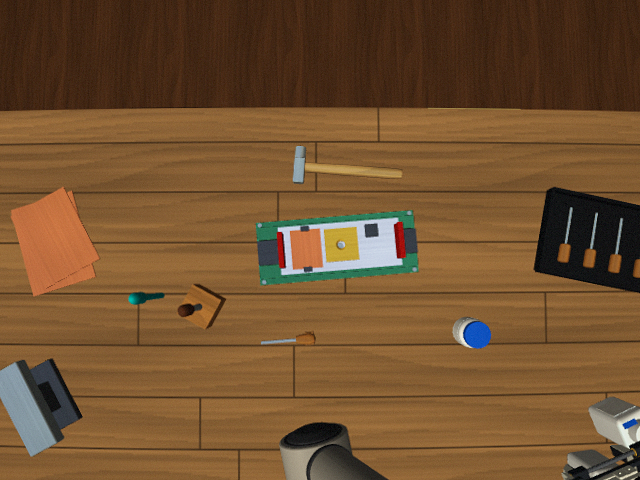

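View pics/side0.png

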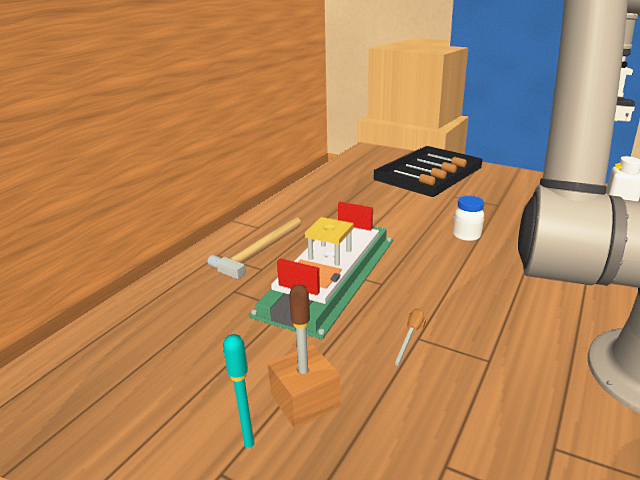

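The top view shows the dark-handled pin in its stand (dome at about 186,310; stand at about 205,306). The turquoise look-alike is at (132,298), the slide's brass hole at (341,245), the jar at (472,333), the hammer at (345,170) and the graver at (290,340). Only the dark-handled steel pin at (186,310) top / (300,290) side, standing in the wooden block, fits the description. I'll confirm it in one enlarged crop.

```bash
python3 - <<'E'
from h import *
a=cv2.imread('pics/top0.png');b=cv2.imread('pics/side0.png')
f=lambda im,x,y,w,h,W,H:cv2.resize(im[y:y+h,x:x+w],(W,H),interpolation=cv2.INTER_CUBIC)
# top-left: stand x4 (100x75 from 150,270), bottom-left slide; right: side pin
o=np.zeros((600,800,3),np.uint8)
o[:300,:400]=f(a,150,270,100,75,400,300)
o[:300,400:]=f(b,250,275,100,75,400,300)
o[300:,:]=f(a,240,202,200,75,800,300)
cv2.imwrite('pics/crop0.png',o)
E
```

```text
(no output)
```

View pics/crop0.png

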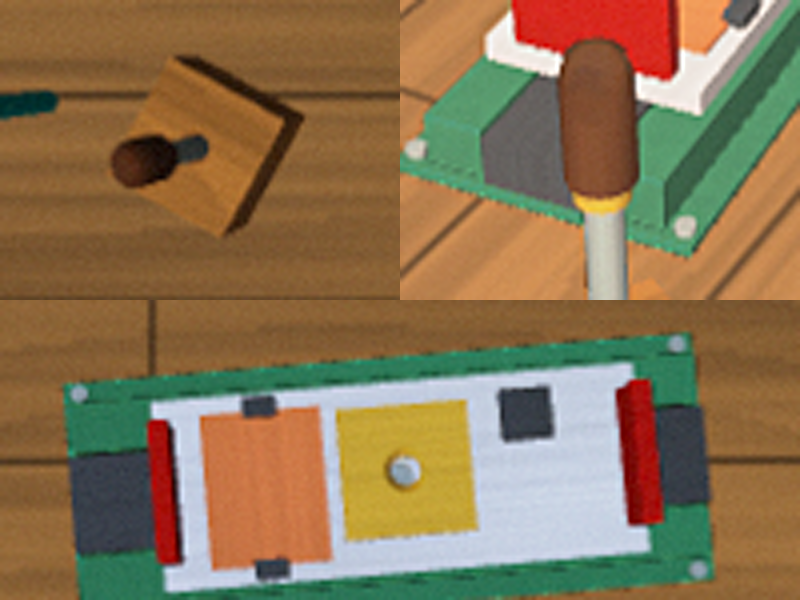

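The crop confirms the pin: brown handle, brass ferrule at side (301,326), steel shaft entering the stand at top (200,307). The brass hole is at top (341,244.5), and the table corners are visible.

```bash
python3 - <<'E'
from h import *
from scipy.optimize import least_squares
obs=[('top',(182,310.5),200),('top',(200.3,307.3),67),('side',(300.7,325.7),148.5),('side',(299.5,292),193)]
f=lambda p:np.concatenate([proj(n,[p[0],p[1],z])[0]-uv for n,uv,z in obs])
r=least_squares(f,[300,300]);print('pin',r.x,r.fun.round(1))
c=lambda x,y:(240+x/4,202+(y-300)/4)
g=at('top',c(404,470),108);print('guide',g)
C=np.array([at('top',c(*q),46) for q in((152,403),(632,363),(650,550),(166,592))]);print(C.round(0),C.mean(0))
for i,j in((0,1),(3,2)): d=C[i]-C[j];print(np.linalg.norm(d),np.arctan2(-d[0],d[1]))
for i,j in((0,3),(1,2)): d=C[i]-C[j];print(np.linalg.norm(d),np.arctan2(d[1],d[0]))
B=np.array([at('top',c(*q),108) for q in((336,409),(466,401),(478,530),(346,541))]);print('brass',B.round(0),B.mean(0))
print('side guide proj',proj('side',[g])) 
print('jar',at('top',(477,334),88),'hammer',at('top',(300,165),20),at('top',(400,174),10),'graver',at('top',(305,340),10),at('top',(263,343),5))
print('red',at('top',c(165,490),100),at('top',c(640,450),100))
E
```

```text
pin [469.35990319 306.24659799] [ 0.2  1.2 -2.  -0.   0.1 -3.9 -0.3  1.9]
guide [607.21537586 -13.25768067 108.        ]
[[ 650.  129.   46.]
 [ 673. -150.   46.]
 [ 565. -159.   46.]
 [ 541.  120.   46.]] [607.38210425 -14.86287669  46.        ]
279.0844580842604 0.08115392432604418
279.8973297556318 0.08262193309419466
109.28504641021144 0.07484475456833256
108.8720493184553 0.08228439598154685
brass [[641.  24. 108.]
 [645. -47. 108.]
 [574. -53. 108.]
 [569.  19. 108.]] [607.1481989  -14.64404275 108.        ]
side guide proj [[329.38572679 227.36535075]]
jar [ 408.63670581 -315.46783562   88.        ] hammer [803.33837573  78.28190873  20.        ] [ 783.60572987 -162.54448384   10.        ] graver [388.24949228  67.37611527  10.        ] [380.85710352 166.88908304   5.        ]
red [597.15216461 117.3152533  100.        ] [ 618.38365187 -143.83510114  100.        ]
```

```bash
cat >> h.py <<'E'
from scipy.spatial.transform import Rotation as Ro
def inc(P,yaw,pos=None,rv=None):
    "tool shift cm + turn to reach P (mm), tool-x yaw, pointing down"
    s=telemetry.read_state(); M=Ro.from_rotvec(s['orientation'] if rv is None else rv).as_matrix()
    p=s['tcp_pos'] if pos is None else np.array(pos,float)
    y0=np.arctan2(M[1,0],M[0,0]); return (M.T@(np.array(P)-p)/10).round(2), round(float((y0-yaw+np.pi)%(2*np.pi)-np.pi),3)
E
python3 - <<'E'
from h import *
print(inc([440,-190,262],1.652)); 
E
```

```text
(array([ 34.92, -19.65,  -3.55]), -1.305)
```

Emit:
send_rows --increments "4.3 -2.4 -1.5 -0.14;8.7 -4.9 -3.5 -0.28;13 -7.3 -3.5 -0.42;17.4 -9.8 -3.5 -0.56;21.8 -12.2 -3.5 -0.7;26.2 -14.7 -3.5 -0.84;30.5 -17.1 -3.5 -0.98;34.9 -19.6 -3.5 -1.12" --hand 1

```text
time_s: 0.9
tcp_pos: [437.1, -193.4, 261.6]
orientation: [-2.328, -2.11, 0.0]
force: [0.4, -0.2, 0.9]
width: 92.0
finger_force: 0.0
```

```bash
python3 - <<'E'
from h import *
print(inc([469,150,262],1.652),inc([469,306,262],1.652),telemetry.read_state()['tcp_pos']); 
E
```

```text
(array([34.49, -0.19, -0.04]), -0.179) (array([ 5.002e+01, -1.720e+00, -4.000e-02]), -0.179) [ 437.08343612 -193.43404803  261.58737499]
```

Emit:
send_rows --increments "4.7 0 0 -0.12;9.4 0 0 -0.18;14.1 0 0 -0.18;18.8 -0.3 0 -0.18;23.5 -0.5 0 -0.18;28.2 -0.8 0 -0.18;32.9 -1 0 -0.18;37.6 -1.3 0 -0.18"

```text
time_s: 1.7
tcp_pos: [461.9, 181.9, 261.5]
orientation: [-2.135, -2.304, 0.001]
force: [0.8, -0.2, -0.3]
width: 91.7
finger_force: 0.0
```

```bash
python3 - <<'E'
from h import *
print(inc([469,306,262],1.652),telemetry.read_state()['tcp_pos']); 
E
```

```text
(array([12.32,  1.65, -0.05]), -0.005) [461.92969655 181.92116096 261.48675467]
```

Emit:
send_rows --increments "4.5 0.5 0 0;8.5 1.1 0 0;11.2 1.5 0 0;12.2 1.6 0 0;12.2 1.6 0 0;12.2 1.6 0 0"

```text
time_s: 2.3
tcp_pos: [468.9, 301.9, 261.4]
orientation: [2.136, 2.304, -0.002]
force: [0.1, -0.8, 0.1]
width: 91.7
finger_force: 0.0
```

```bash
python3 - <<'E'
from h import *
a=snap('top','t1.png');b=snap('side','s1.png')
print(telemetry.read_state()['tcp_pos'])
o=np.zeros((600,800,3),np.uint8)
f=lambda im,x,y,w,h,W,H:cv2.resize(im[y:y+h,x:x+w],(W,H),interpolation=cv2.INTER_CUBIC)[:,:,::-1]
o[:,:400]=f(a,110,230,133,200,400,600)
o[:,400:]=f(b,235,200,133,200,400,600)
cv2.imwrite('pics/c1.png',o)
print(proj('side',[telemetry.read_state()['tcp_pos'],[469,306,205],[469,306,148.5]]))
E
```

```text
[469.13584403 301.51604268 261.74161455]
[[298.98449347 244.81881548]
 [299.1676372  286.00627632]
 [301.11628482 321.80102036]]
```

View pics/c1.png

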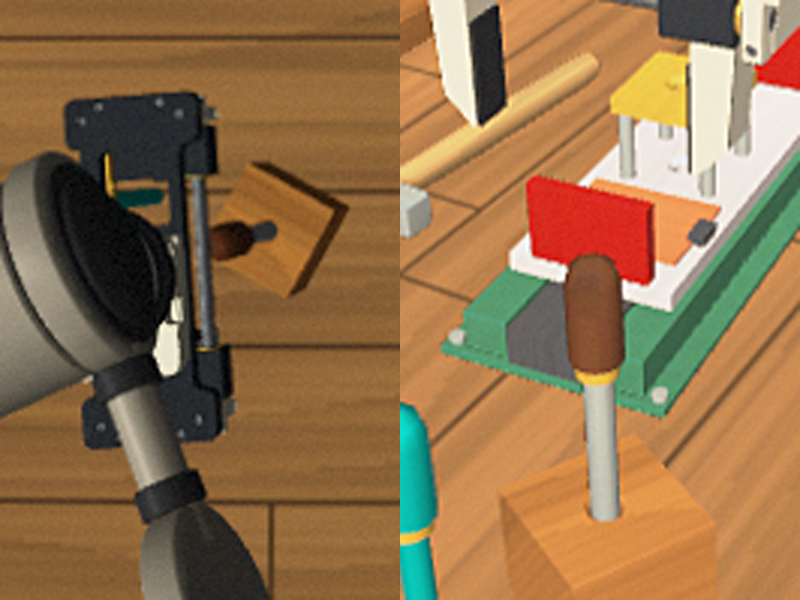

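The side crop shows the pin upright, with its dome at (299,284) and its shaft entering the stand at (303,371). The top crop shows the shaft's right edge at the stand at column 202. I'll refit the pin position with the radii taken into account.

```bash
python3 - <<'E'
from h import *
from scipy.optimize import least_squares
obs=[('top',(185.3,310.5),192),('top',(198.1,307.3),65)]
f=lambda p:np.concatenate([proj(n,[p[0],p[1],z])[0]-uv for n,uv,z in obs]+[[proj('side',[p[0],p[1],z])[0][0]-u for u,z in((300.7,148),(303,67),(299.4,190))]])
r=least_squares(f,[469,306]);print('pin',r.x,r.fun.round(1))
# silhouettes in side
for p in (r.x,[469,306]):
  th=np.linspace(0,6.28,60)
  for R,z in((12.5,153),(7,65)):
    q=proj('side',np.c_[p[0]+R*np.cos(th),p[1]+R*np.sin(th),0*th+z]);print(R,q.min(0),q.max(0))
print(inc([r.x[0],r.x[1],200],1.652))
E
```

```text
pin [470.51664315 304.58503758] [-1.1  0.3  1.1 -0.6  0.   0.3 -0.1]
12.5 [291.00449559 312.32132386] [310.12275596 324.14175474]
7 [298.36030411 364.43658813] [308.34389179 371.42648317]
12.5 [291.38247216 313.22519126] [310.55169111 325.10739792]
7 [298.73231998 365.40830107] [308.74020209 372.43111885]
(array([0.3 , 0.16, 6.17]), -0.007)
```

Emit:
send_rows --increments "0.35 0.1 2 0;0.35 0.1 5 0;0.35 0.1 8 0;0.35 0.1 10 0;0.35 0.1 10.8 0;0.35 0.1 10.8 0"

```text
time_s: 3.0
tcp_pos: [469.6, 305.4, 153.2]
orientation: [-2.137, -2.303, 0.003]
force: [-0.1, 0.5, 0.9]
width: 91.8
finger_force: 0.0
```

Emit:
send_rows --increments "0 0 0 0;0 0 0 0;0 0 0 0;0 0 0 0;0 0 0 0;0 0 0 0;0 0 0 0;0 0 0 0" --hand 0 --squeeze 20

```text
time_s: 3.8
tcp_pos: [469.7, 306.4, 153.6]
orientation: [2.135, 2.304, -0.0]
force: [-0.3, 0.2, -0.2]
width: 32.4
finger_force: 0.0
```

Emit:
send_rows --increments "0 0 0 0;0 0 0 0;0 0 0 0;0 0 0 0"

```text
time_s: 4.2
tcp_pos: [469.8, 306.4, 153.7]
orientation: [2.135, 2.304, 0.0]
force: [0.4, -0.4, -0.8]
width: 24.7
finger_force: 20.0
```

Emit:
send_rows --increments "0 0 -1 0;0 0 -3 0;0 0 -6 0;0 0 -9 0;0 0 -11.5 0;0 0 -12.2 0;0 0 -12.2 0"

```text
time_s: 4.9
tcp_pos: [469.8, 306.5, 276.5]
orientation: [2.135, 2.304, 0.002]
force: [-0.2, 0.1, -3.2]
width: 24.4
finger_force: 20.0
```

```bash
python3 - <<'E'
from h import *
print(inc([607,-14,275],1.652),telemetry.read_state()['tcp_pos'],telemetry.read_state()['width']); 
E
```

```text
(array([-33.  ,  11.24,   0.15]), -0.005) [469.84913406 306.51623378 276.53124679] 24.40914837016852
```

Emit:
send_rows --increments "-2.5 0.9 0 0;-7 2.4 0 0;-11.5 3.9 0 0;-16 5.4 0 0;-20.5 7 0 0;-25 8.5 0 0;-29.5 10 0 0;-32 10.9 0 0"

```text
time_s: 5.7
tcp_pos: [602.8, -8.0, 273.2]
orientation: [-2.137, -2.299, 0.005]
force: [0.3, 0.9, -2.2]
width: 24.6
finger_force: 20.0
```

Emit:
send_rows --increments "-1 0.3 0 0;-1 0.3 0 0;-1 0.3 0 0;-1 0.3 0 0"

```text
time_s: 6.1
tcp_pos: [605.9, -12.4, 275.5]
orientation: [-2.133, -2.306, 0.0]
force: [0.3, 0.2, -1.6]
width: 24.8
finger_force: 20.0
```

```bash
python3 - <<'E'
from h import *
a=snap('top','t2.png');b=snap('side','s2.png')
s=telemetry.read_state();p=s['tcp_pos'];print(p,s['orientation'],s['force'])
o=np.zeros((600,800,3),np.uint8)
f=lambda im,x,y,w,h,W,H:cv2.resize(im[y:y+h,x:x+w],(W,H),interpolation=cv2.INTER_CUBIC)[:,:,::-1]
o[:,:400]=f(a,280,190,100,150,400,600)
o[:,400:]=f(b,280,130,100,150,400,600)
cv2.imwrite('pics/c2.png',o)
for n in('top','side'):print(proj(n,[[p[0],p[1],p[2]-139],[p[0],p[1],p[2]-139+130],[607,-14,108]]))
E
```

```text
[606.11906836 -12.66118286 275.89037626] [2.13325404e+00 2.30624538e+00 2.07260368e-04] [ 0.56248083  0.47383384 -1.63980256]
[[341.49681268 244.1326479 ]
 [345.5644706  239.51716253]
 [341.34124044 244.59767796]]
[[329.52129783 214.30092879]
 [328.51926977 149.51374592]
 [329.66754006 227.23504168]]
```

View pics/c2.png

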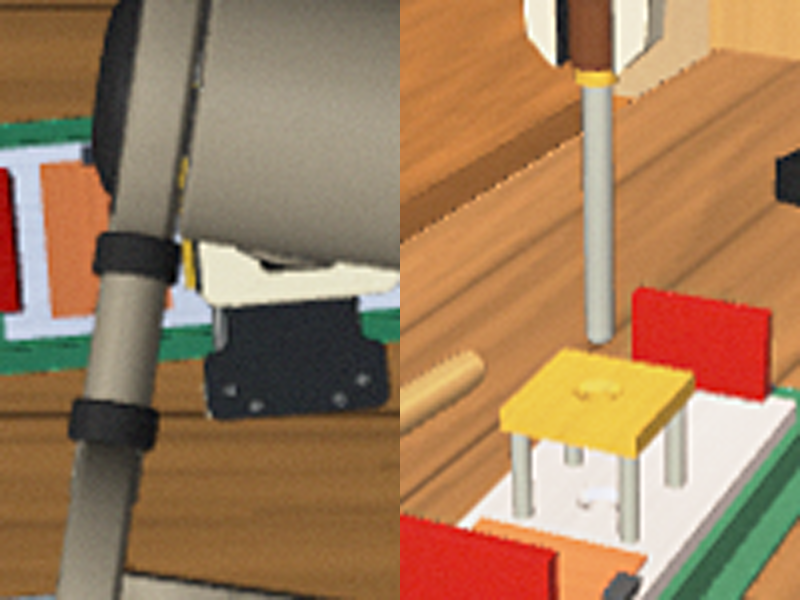

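The side crop shows the pin tip at (329.8,215.5) and the guide hole at (329.8,227.8), so they share a column and agree with the predictions. I'll lower the pin to just above the countersink and compare again.

Emit:
send_rows --increments "-0.1 0.1 1 0;-0.1 0.1 2 0;-0.1 0.1 2.4 0;-0.1 0.1 2.4 0;-0.1 0.1 2.4 0"

```text
time_s: 6.7
tcp_pos: [607.6, -15.1, 251.6]
orientation: [-2.135, -2.304, 0.0]
force: [-0.0, -0.5, -2.0]
width: 24.4
finger_force: 20.0
```

```bash
python3 - <<'E'
from h import *
b=snap('side','s3.png')
s=telemetry.read_state();p=s['tcp_pos'];print(p,s['force'])
x0,y0=290,195
o=cv2.resize(b[y0:y0+60,x0:x0+80],(800,600),interpolation=cv2.INTER_CUBIC)[:,:,::-1].copy()
cv2.imwrite('pics/c3.png',o)
th=np.linspace(0,6.28,80)
C=lambda c,R,z:proj('side',np.c_[c[0]+R*np.cos(th),c[1]+R*np.sin(th),0*th+z])
for nm,c,R,z in(('shaft3',p,7,p[2]-136),('tip',p,5,p[2]-139),('csink',(607,-14),12.25,108),('hole',(607,-14),8.25,104)):
  q=(C(c,R,z)-[x0,y0])*10;print(nm,q.min(0).round(),q.max(0).round())
E
```

```text
[607.67259237 -15.10599094 251.8933851 ] [-0.80958263 -0.17016072 -1.7206215 ]
shaft3 [360. 267.] [432. 300.]
tip [371. 286.] [422. 309.]
csink [334. 294.] [459. 351.]
hole [355. 321.] [439. 360.]
```

View pics/c3.png

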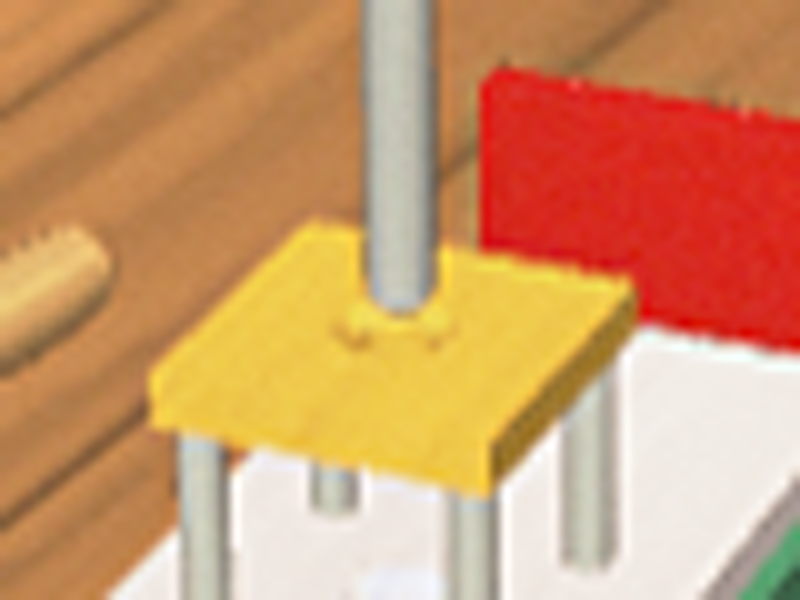

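Side view: tip at column 330.1, row about 226; hole at column 329.6. That is aligned to about 1 mm, well inside the countersink, so I'll lower the pin slowly while watching the force.

Emit:
send_rows --increments "0.05 0.06 0.3 0;0.05 0.06 0.6 0;0.05 0.06 0.9 0;0.05 0.06 1.2 0;0.05 0.06 1.5 0;0.05 0.06 1.8 0;0.05 0.06 1.8 0"

```text
time_s: 7.45
tcp_pos: [607.9, -14.5, 233.1]
orientation: [-2.135, -2.304, 0.001]
force: [0.2, 0.1, -1.8]
width: 24.5
finger_force: 20.0
```

Emit:
send_rows --increments "0 0 0.5 0;0 0 1 0;0 0 1.5 0;0 0 2 0;0 0 2.5 0;0 0 3 0;0 0 3.5 0;0 0 4 0"

```text
time_s: 8.25
tcp_pos: [608.1, -14.5, 193.2]
orientation: [2.135, 2.304, -0.0]
force: [-0.8, -0.2, -2.2]
width: 24.3
finger_force: 20.0
```

Emit:
send_rows --increments "0 0 0.3 0;0 0 0.6 0;0 0 0.9 0;0 0 1.2 0;0 0 1.5 0;0 0 1.5 0"

```text
time_s: 8.85
tcp_pos: [607.9, -14.5, 178.2]
orientation: [-2.135, -2.304, 0.001]
force: [-0.3, 0.6, -1.5]
width: 24.4
finger_force: 20.0
```

Emit:
send_rows --increments "0 0 0.2 0;0 0 0.4 0;0 0 0.6 0;0 0 0.75 0;0 0 0.85 0;0 0 0.85 0"

```text
time_s: 9.45
tcp_pos: [608.1, -14.5, 170.1]
orientation: [-2.135, -2.304, 0.0]
force: [0.5, 0.8, -1.2]
width: 24.5
finger_force: 20.0
```

Emit:
send_rows --increments "0 0 0 0;0 0 0 0;0 0 0 0;0 0 0 0;0 0 0 0;0 0 0 0;0 0 0 0;0 0 0 0" --hand 0.8

```text
time_s: 10.25
tcp_pos: [608.1, -14.5, 170.2]
orientation: [2.135, 2.304, -0.0]
force: [0.3, -1.0, 0.3]
width: 73.1
finger_force: 0.0
```

Emit:
send_rows --increments "0 0 -1 0;0 0 -3 0;0 0 -6 0;0 0 -9 0;0 0 -9.5 0;0 0 -9.5 0"

```text
time_s: 10.85
tcp_pos: [608.5, -14.6, 266.7]
orientation: [2.134, 2.302, 0.003]
force: [-0.1, -0.6, -0.5]
width: 73.6
finger_force: 0.0
```

```bash
python3 - <<'E'
from h import *
b=snap('side','s4.png')
s=telemetry.read_state();p=s['tcp_pos'];print(p,s['force'],s['width'])
o=cv2.resize(b[150:330,230:470],(800,600),interpolation=cv2.INTER_CUBIC)[:,:,::-1]
cv2.imwrite('pics/c4.png',o)
for z in(30,14):print(z,(proj('side',[[607,-14,z+190],[607,-14,z+138],[607,-14,z+130]])-[230,150])*800/240)
e=np.array([-np.sin(.081),np.cos(.081)])
for k in(1,-1): print('push face',k,[inc([*(np.array([607,-14])+k*e*L),zz],1.652) for L,zz in((175,265),(175,75))],np.array([607,-14])+k*e*175)
E
```

```text
[607.93180295 -14.48120421 265.11570095] [-0.43786195  0.16584533 -1.3194934 ] 73.56814241297504
30 [[329.46504744  78.40004044]
 [330.79108664 163.9824204 ]
 [330.98810225 176.76678681]]
14 [[329.88158377 105.19638869]
 [331.18330036 189.45092411]
 [331.37669738 202.03545049]]
push face 1 [(array([ 1.755e+01, -1.800e-01,  1.000e-02]), -0.005), (array([17.56, -0.18, 19.01]), -0.005)] [592.84049528 160.42622631]
push face -1 [(array([-1.744e+01, -0.000e+00,  1.000e-02]), -0.005), (array([-17.44,  -0.  ,  19.01]), -0.005)] [ 621.15950472 -188.42622631]
```

View pics/c4.png

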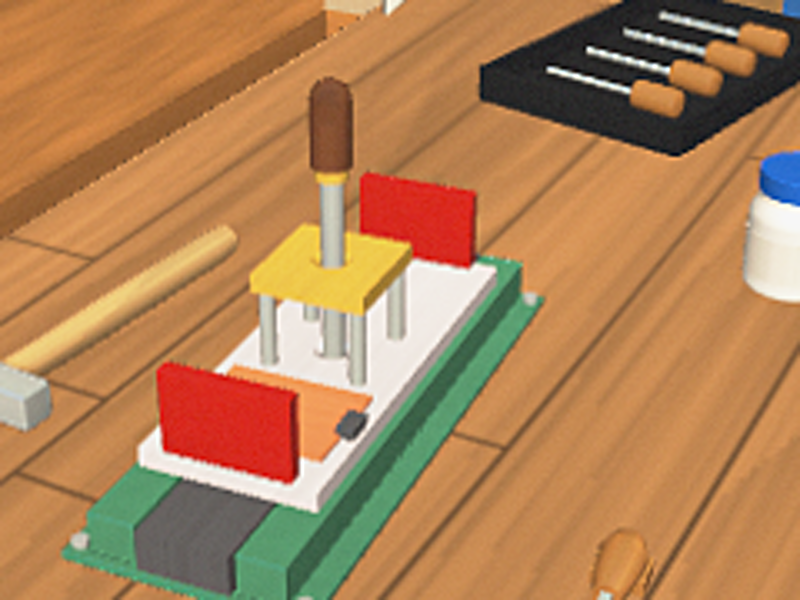

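The pin stands on the plate: its dome at crop (330,77) matches the tip-at-30 mm prediction (row 78). I'll push from the -y end first, because the cameras keep the pin in view there.

Emit:
send_rows --increments "-4 0 0 0;-8.5 0 0 0;-13 0 0 0;-16.5 0 0 0;-17.5 0 2 0;-17.5 0 6 0;-17.5 0 10 0;-17.5 0 14 0" --hand 0 --squeeze 10

```text
time_s: 11.7
tcp_pos: [620.2, -188.8, 122.0]
orientation: [-2.134, -2.302, 0.001]
force: [0.2, 0.4, -0.5]
width: 14.1
finger_force: 0.0
```

Emit:
send_rows --increments "0 0 3 0;0 0 4.5 0;0 0 4.7 0;0 0 4.7 0;0 0 4.7 0"

```text
time_s: 12.2
tcp_pos: [621.8, -189.2, 79.1]
orientation: [2.135, 2.303, 0.001]
force: [0.4, -0.1, -0.2]
width: 0.6
finger_force: 0.0
```

```bash
cat >> h.py <<'E'
def dome(f):
    "side camera: brown handle blob -> bbox; top: brass/handle"
    b=snap('side',f); h=cv2.cvtColor(b,cv2.COLOR_RGB2HSV)
    s=telemetry.read_state(); print(s['tcp_pos'].round(1),s['force'].round(1),s['width'].round(1),s['time_s'])
    roi=b[150:230,300:360].astype(int)
    m=((roi[...,0]>roi[...,2]+25)&(roi.sum(2)<270)).astype(np.uint8)
    n,l,st,c=cv2.connectedComponentsWithStats(m); 
    if n>1: i=1+st[1:,4].argmax(); print('handle x,y,w,h,area',st[i]+[300,150,0,0,0],c[i]+[300,150])
E
python3 -c "
from h import *
dome('s5.png')
e=np.array([-np.sin(.081),np.cos(.081)])
print(e@(telemetry.read_state()['tcp_pos'][:2]-[607,-14]), proj('side',[[607,-14,220],[607,-14,168],[607,-14,152]]))"
```

```text
Traceback (most recent call last):
  File "h.py", line 23, in dome
    s=telemetry.read_state(); print(s['tcp_pos'].round(1),s['force'].round(1),s['width'].round(1),s['time_s'])
                                                                              ^^^^^^^^^^^^^^^^
AttributeError: 'float' object has no attribute 'round'
```

Emit:
send_rows --increments "0.6 0 0 0;1.2 0 0 0;1.7 0 0 0;2 0 0 0;2.2 0 0 0;2.4 0 0 0;2.6 0 0 0;2.8 0 0 0"

```text
time_s: 13.05
tcp_pos: [619.4, -161.9, 78.3]
orientation: [2.135, 2.303, -0.001]
force: [0.2, -4.0, 1.2]
width: 0.3
finger_force: 2.1
```

```bash
sed -i "s/s\['width'\].round(1)/round(s['width'],1)/" h.py
python3 -c "
from h import *
dome('s5.png')
e=np.array([-np.sin(.081),np.cos(.081)])
print(e@(telemetry.read_state()['tcp_pos'][:2]-[607,-14]), proj('side',[[607,-14,220],[607,-14,168],[607,-14,152]]))"
```

```text
[ 619.3 -161.4   78.3] [-0.8 -2.8  0.1] 0.4 13.1
handle x,y,w,h,area [321 175  14  28 312] [327.2724359  189.13461538]
-147.87031999893634 [[328.83951423 173.52001213]
 [329.23732599 199.19472612]
 [329.35499011 206.83527723]]
```

Emit:
send_rows --increments "0.2 0 0 0;0.4 0 0 0;0.6 0 0 0;0.8 0 0 0;1 0 0 0;1.2 0 0 0;1.4 0 0 0;1.6 0 0 0"

```text
time_s: 13.9
tcp_pos: [618.0, -145.0, 78.3]
orientation: [2.135, 2.304, -0.0]
force: [-1.6, -3.8, 1.4]
width: 0.1
finger_force: 2.0
```

```bash
python3 -c "
from h import *
dome('s6.png')
e=np.array([-np.sin(.081),np.cos(.081)])
c=lambda x,y:(240+x/4,202+(y-300)/4)
for z in(8,33):
  m=(at('top',c(79,394),z)+at('top',c(698,570),z))/2;print('base c',m,'guide start rel',e@(np.array([607,-14])-m[:2]))"
```

```text
[ 618.  -144.6   78.3] [-0.9 -3.1  2. ] 0.3 13.95
handle x,y,w,h,area [317 178  14  29 322] [323.25465839 192.79813665]
base c [606.57682392  -9.68398965   8.        ] guide start rel -4.336099209610821
base c [605.11169729  -8.45533275  33.        ] guide start rel -5.679273229339959
```

Emit:
send_rows --increments "0.2 0 0 0;0.4 0 0 0;0.6 0 0 0;0.8 0 0 0;1 0 0 0;1.2 0 0 0"

```text
time_s: 14.55
tcp_pos: [617.1, -133.0, 78.2]
orientation: [2.135, 2.304, -0.0]
force: [-1.1, -4.3, 2.7]
width: 0.4
finger_force: 2.0
```

```bash
python3 -c "
from h import *
dome('s7.png')"
```

```text
[ 617.1 -132.6   78.2] [-0.5 -3.7  3. ] 0.4 14.6
handle x,y,w,h,area [314 181  14  28 328] [320.45731707 195.20426829]
```

Emit:
send_rows --increments "0.2 0 0 0;0.4 0 0 0"

```text
time_s: 14.8
tcp_pos: [616.8, -129.0, 78.2]
orientation: [2.136, 2.304, -0.0]
force: [-2.3, -4.1, 1.8]
width: 0.6
finger_force: 2.0
```

```bash
python3 -c "
from h import *
dome('s8.png')"
```

```text
[ 616.8 -128.6   78.1] [-0.6 -3.1  1. ] 0.3 14.85
handle x,y,w,h,area [313 181  14  29 334] [319.61377246 195.97305389]
```

Emit:
send_rows --increments "0.2 0 0 0;0.4 0 0 0"

```text
time_s: 15.05
tcp_pos: [616.5, -125.1, 78.2]
orientation: [2.135, 2.304, -0.0]
force: [-0.9, -4.3, 1.6]
width: 0.4
finger_force: 2.0
```

```bash
python3 -c "
from h import *
dome('s9.png')"
```

```text
[ 616.5 -124.7   78.1] [-0.2 -3.4  1.4] 0.3 15.1
handle x,y,w,h,area [312 182  14  29 333] [318.41441441 196.77177177]
```

Emit:
send_rows --increments "0.2 0 0 0;0.4 0 0 0"

```text
time_s: 15.3
tcp_pos: [616.2, -121.1, 78.2]
orientation: [2.136, 2.304, -0.0]
force: [-1.9, -4.0, 1.6]
width: 0.7
finger_force: 2.0
```

```bash
python3 -c "
from h import *
dome('s10.png')"
```

```text
[ 616.1 -120.7   78.2] [-1.2 -4.   1.7] 0.6 15.35
handle x,y,w,h,area [310 183  15  29 332] [317.50301205 197.70481928]
```

Emit:
send_rows --increments "0.2 0 0 0;0.4 0 0 0"

```text
time_s: 15.55
tcp_pos: [615.8, -117.1, 78.2]
orientation: [-2.135, -2.304, 0.0]
force: [-0.8, -4.5, 1.5]
width: 0.5
finger_force: 1.8
```

```bash
python3 -c "
from h import *
dome('s11.png')"
```

```text
[ 615.8 -116.6   78.1] [-1.8 -2.1  2. ] 0.5 15.6
handle x,y,w,h,area [309 184  15  29 337] [316.43323442 198.62017804]
```

Emit:
send_rows --increments "0.2 0 0 0;0.4 0 0 0"

```text
time_s: 15.8
tcp_pos: [615.5, -113.1, 78.2]
orientation: [-2.135, -2.304, 0.0]
force: [-1.9, -3.4, 0.9]
width: 0.5
finger_force: 1.7
```

```bash
python3 -c "
from h import *
dome('s12.png')"
```

```text
[ 615.5 -112.7   78.1] [-0.8 -2.8  2. ] 0.5 15.85
handle x,y,w,h,area [308 185  15  29 338] [315.29289941 199.60650888]
```

Emit:
send_rows --increments "0.2 0 0 0;0.4 0 0 0"

```text
time_s: 16.05
tcp_pos: [615.2, -109.0, 78.1]
orientation: [-2.135, -2.304, -0.0]
force: [-1.4, -3.4, 1.1]
width: 0.5
finger_force: 1.9
```

```bash
python3 -c "
from h import *
dome('s13.png')"
```

```text
[ 615.2 -108.6   78.1] [-1.4 -1.4 -0.1] 0.6 16.1
handle x,y,w,h,area [310 192  14  29 307] [316.11400651 206.68078176]
```

The pin dropped (handle row 199.6 to 206.7) and the force stayed low. I'll check that it is fully home.

```bash
python3 -c "
from h import *
dome('s14.png')
b=cv2.imread('pics/s14.png')
cv2.imwrite('pics/c14.png',cv2.resize(b[175:265,265:385],(800,600),interpolation=cv2.INTER_CUBIC))
e=np.array([-np.sin(.081),np.cos(.081)])
g=np.array([607,-14])+e*52.5
for z in(30,14):
  print((proj('side',[[*g,z+q] for q in(190,138,130)]+[[*g,108]])-[265,175])*800/120)"
```

```text
[ 615.2 -108.6   78.1] [-0.5 -0.9 -0.2] 0.7 16.15
handle x,y,w,h,area [309 192  14  29 313] [315.8370607  206.59744409]
[[342.44106339  56.3723059 ]
 [347.47458078 233.86430476]
 [348.22766667 260.32793023]
 [352.98708459 427.03367769]]
[[344.01557612 112.00844992]
 [348.97513836 286.57097188]
 [349.71702181 312.5949535 ]
 [352.98708459 427.03367769]]
```

View pics/c14.png

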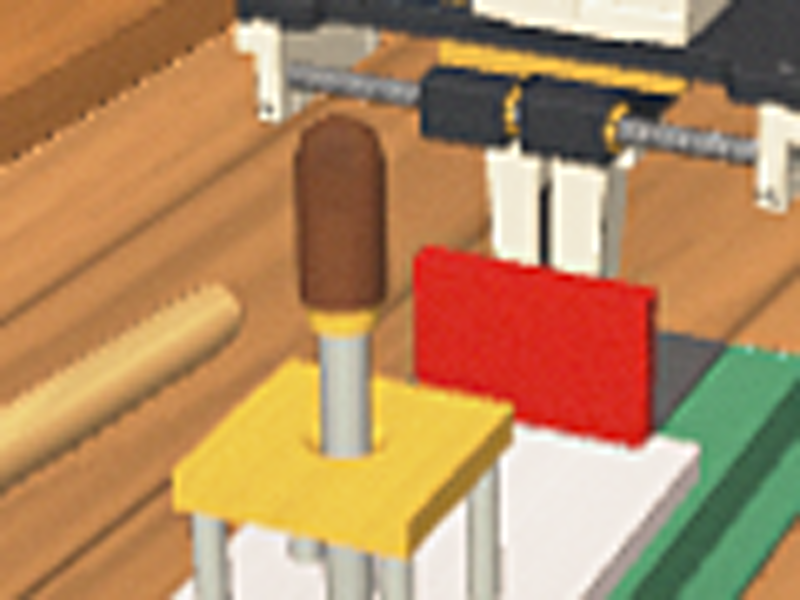

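The dome is at crop row 114, against 112 predicted with the pin home and 56 when on the plate, so the pin is fully home and upright. I'll back off and lift clear.

Emit:
send_rows --increments "-0.3 0 0 0;-1 0 0 0;-2.5 0 0 0;-4 0 0 0;-4 0 -4 0;-4 0 -8 0;-4 0 -12 0;-4 0 -12 0"

```text
time_s: 16.95
tcp_pos: [621.1, -151.6, 205.0]
orientation: [2.129, 2.295, 0.007]
force: [1.2, 0.7, -0.4]
width: 0.2
finger_force: 0.0
```

Emit:
send_rows --increments "0 0 0 0;0 0 0 0;0 0 0 0"

```text
time_s: 17.25
tcp_pos: [617.6, -149.3, 196.4]
orientation: [-2.134, -2.302, 0.002]
force: [0.3, -0.3, -0.3]
width: 0.7
finger_force: 0.0
```

```bash
python3 -c "
from h import *
dome('s15.png')
print(ticket.finish_job())"
```

```text
[ 617.7 -149.2  196.6] [-0.3 -0.2 -0.4] 0.5 17.3
handle x,y,w,h,area [308 193  15  29 325] [315.25538462 207.72307692]
the job is handed in; nothing more can be done
None
```

The pin stands fully home in the blind hole, about 45–50 mm to the +y side, and the carriage is locked; the arm is clear, and I handed the job in at 17.3 s (no verdict was returned).

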